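# Half-light in the cure box

### The arm

A 6-joint arm with a two-finger parallel gripper is mounted at the origin on the work surface. World frame = base frame: x ahead of the robot, y to its left, z up, the work surface at z = 0. Lengths are in m, angles in rad, forces in N, time in s.
With the tool pointing down it reaches from about 0.25 to 0.775 m from the base axis. Payload 4 kg.
Tool frame: the origin (TCP) lies at the very end of the fingers, on their centre line; the grasp point (between the pads) lies 19 mm behind it; z points along the fingers, x is the direction in which the jaws open and shut, and the axes are right-handed (so a half turn about z gives the same grasp; the last joint's range is limited). The gripper opens to 85 mm and grips with 20 to 120 N. Pads are 22 mm wide; open, the fingers measure 114 mm over their backs; the gripper's body (76 mm by 85 mm) begins 54 mm behind the grasp point. The pads swing forward as they close: fully open they stand 13 mm farther back than shut.
Start: joints at [1.036, 0.087, 1.371, -0, 1.684, -0.103], TCP at [0.23, 0.5, 0.231] pointing down, gripper open.
Joint ranges: [-3.1, 3.1], [-0.76, 2.03], [0.27, 2.55], [-1.08, 4.22], [0.17, 2.65], [-2.57, 2.57]. Speed limits (rad/s): [2.79, 2.79, 3.14, 3.14, 3.14, 3.14].

### API

Orientations are given as a unit quaternion [x, y, z, w].
In Python, from station import r gives the robot as it stands. The module is installed in compiled form; this text tells all that it offers.
- The arm moves only by the tool send_rows, never from a script. Its arguments are lists of equal length, an entry for each row: "twist": the turn, a rotation vector about the world's x, y, z in degrees, a list of three; "dp": the shift along the world's x, y, z in m, a list of three; "fingers": the finger opening in m, from 0 to 0.0854. A call has 1 to 8 rows; each row is the pose to reach, as a shift and turn from the pose commanded when the call began; what a row does not reach only later rows make up. A row lasts 1/12 s, in which the tool goes at most 41.7 mm and 7.16 degrees, less where a joint would pass 70% of its speed; a pose out of reach is approached as far as the arm can. A call with a gripper value outside its range is refused whole. The fingers move at their own pace and stop on an object; "grip_force" is the grip in N (left out, the last holds). Time passes only in rows, so rows that repeat a pose let the fingers close. It gives the time, the measured TCP pose, the force and the opening at its end, in the units of the state.
- r.get_obs(): the state, without advancing time (a new reading comes with each control period).
- r.grab_frame(name): name is "scene" or "top" or "wrist"; returns (picture, depth): 480x640x3 uint8, red, green, blue; 480x640 float32, m along the optical axis (not along the pixel's ray), 0 where there is no reading.
- r.camera_info(name): a dict with "vfov" (degrees; the focal length in pixels is half the picture's height over the tangent of half this angle, whatever the lens; pixels are square), "cx", "cy" (the principal point, pixels), "extrinsics" (4x4, takes a point from camera to world coordinates); the wrist camera has in their place "T_tool_cam" (4x4, takes a point from camera to tool coordinates, whose origin is the TCP and whose axes are the tool frame's). Camera axes: x right, y up, looking along -z (the intrinsics and any distortion apply to the point x, -y, -z); pixel columns grow to the right and rows downward; lengths in m; the calibration is good to about 2 mm. A picture is of the moment at which its call begins: read the wrist's pose just before it. camera_info takes no time and is no camera call.
- r.finish_job(): hands the job in, once; it reports no verdict.
The state is a dict: "t": time; "joints": joint angles; "qvel": joint speeds; "joint_efforts": joint torques, N m; "tcp_pos": TCP position; "orientation": TCP orientation; "wrist_force": force on the tool from outside, world axes, zero at the start; "moment": the same for the moment, N m; "gripper_width": finger opening in m.
Only numpy, scipy, OpenCV 4.12 (cv2) and the standard library are available. Lean on these libraries where they do the work, as an engineer would, in place of code of your own. Each camera call takes 0.05 s, during which the arm holds its last target.

### The job

Slide the blue sled with the primed miniature along its channel, under the hood of the light-cure box, until it is fully home against the stop, with the roof shutter still shut. Then push the sprung roof shutter by its orange knob, in the same direction as the sled went, to half open, level with the orange marks, and finish while still holding it there: do not let go (it springs shut), and never run it wide open. Leave the two paint bottles and the other miniature standing where they are.

Things in the scene. Friction and masses are not known exactly. Their poses are not given: they have to be found in the camera images.
- booth: Light-cure box, fixed. Origin on the bench under the hood's entrance lip, mid-width; +x runs along the track into the hood. Grey base 400 x 110 x 8 mm (x -240 to 160). Aluminium channel walls 54 mm apart inside, 10 thick, tops 20 mm up, x -235 to 65. Hood x 0 to 160, 110 wide, amber sides, 70 mm clear inside, white roof top 84 mm up. Stop wall inside at x = 70.
- sled: Loose blue sled, about 0.25 kg, in the channel (floor 8 mm up), 2 mm play each side. Slab 175 x 50 x 10 mm; origin on its underside, slab x -85 to +90; +x points into the hood. Grey miniature 44 mm tall at x = +65, handle at x = -65. Home against the stop, its origin is at booth x = -20 mm (handle 85 mm outside the hood); it starts 80 to 120 mm short of that.
- sled_handle (a point): Grip point on the sled's upright round wooden handle (18 mm thick, with a 22 mm cork cap on top), 45 mm above the sled's underside; the handle's top is 65 mm above the underside.
- shutter (a joint): Travel of the steel roof shutter in m: 0 shut, 0.060 wide open, 0.030 half open; it opens along the booth's +x. A spring pushes it shut: about 4 N at 0, 10 N at half, 16 N wide open; it shuts by itself when released.
- shutter_knob (a point): Grip point on the shutter's upright round orange knob (20 mm thick, 42 mm tall, top 131 mm above the bench), 24 mm above the shutter plate, whose top is 89 mm above the bench. Shut, the knob is at x = 45 mm in the booth's frame.
- paint_red: Bystander: red dropper bottle of paint, 27 mm thick, 75 mm tall, loose; origin under its foot.
- paint_green: Bystander: green dropper bottle of paint, 27 mm thick, 75 mm tall, loose; origin under its foot.
- walker: Bystander: blue and red miniature, 31 mm round base, about 43 mm tall, loose; origin under its foot.
- half_mark (a point): Middle between the orange marks for half open, on the two aluminium shutter guides (tops 90 mm up, 39 mm either side): booth x = 75 mm, 90 mm above the bench. Black marks on the roof beside the guides show shut (x = 45) and wide open (x = 105).
Mind the look-alikes: they are no part of the job. Of the things like the sled, leave any that is white; of the rest the larger one is meant.

How it is judged:
On the way:
1. the sled is fully home against the stop (within 6 mm), flat in its channel, the shutter still shut (x of sled in the frame of booth above -0.026 m and z of sled in the frame of booth below 0.012 m and angle between sled's own z axis and vertical below 0.08 rad and y of sled in the frame of booth between -0.005 and 0.005 m and value of joint shutter below 0.006 m), for 0.2 s.
At the end, for the whole second after the job is handed in: The sled is home (within 6 mm of the stop), flat in the channel and at rest; the shutter stands still at half travel, 30 mm +-5 mm, held by the robot's fingers with at least 3 N (x of sled in the frame of booth above -0.026 m and z of sled in the frame of booth below 0.012 m and angle between sled's own z axis and vertical below 0.08 rad and y of sled in the frame of booth between -0.005 and 0.005 m and linear speed of sled below 0.01 m/s and value of joint shutter between 0.025 and 0.035 m and velocity of joint shutter between -0.01 and 0.01 m/s and contact force between the fingers and shutter above 3 N); the arm keeps its last pose, push and grip.
It fails at once if the shutter is run wide open (past 52 mm of its 60 mm) (value of joint shutter above 0.052 m).
It fails at once if a bystander is shifted by more than 25 mm or tipped over (distance of any of paint_red, paint_green, walker from where it was at the start of the episode above 0.025 m or angle between any of paint_red, paint_green, walker's own z axis and vertical above 0.5 rad).
It also fails if it takes over 48 s, if anything falls off the work surface, if the arm or the gripper's body presses on something with over 40 N, if the wrist force passes 120 N, or if a joint passes its speed limit or range.

## Working session

There is one attempt and no reset: what is moved stays moved. The work goes in short steps, Python scripts to look and compute and a tool call to move; the robot and the scene stay as the last step left them, time stands still between calls to the robot, and variables do not carry over. Pictures are saved under pics/ and viewed, and the job is handed in when it is done.

Besides the shell and the picture viewer there is one more tool, called after ">>>" as name(argument=value, ...) on one line, values as JSON. send_rows: Moves the arm, as the interface text tells. Its arguments: {"type":"object","properties":{"twist":{"type":"array","items":{"type":"array","items":{"type":"number"}}},"dp":{"type":"array","items":{"type":"array","items":{"type":"number"}}},"fingers":{"type":"array","items":{"type":"number"}},"grip_force":{"type":"number"}},"required":["twist","dp","fingers"]}

```bash
mkdir -p pics
python3 - <<'E'
from station import r
import cv2,numpy as np
o=r.get_obs();print(o['t'],o['tcp_pos'],o['orientation'],o['gripper_width'])
for n in ['scene','top']:
    p,d=r.grab_frame(n);cv2.imwrite(f'pics/{n}0.png',p[:,:,::-1]);np.savez(f'{n}0.npz',p=p,d=d)
    print(n,r.camera_info(n))
print(r.camera_info('wrist'))
E
```

```text
0.0 [0.22991978 0.49910096 0.23012534] [ 8.42161893e-01  5.39223615e-01 -9.98671773e-04  4.92840145e-04] 0.08528036817882469
scene {'vfov': 48.72430945973737, 'cx': 319.80194548165036, 'cy': 246.64274817629794, 'extrinsics': array([[-0.35103733, -0.69303913,  0.62965829,  1.05892449],
       [ 0.93629759, -0.26765369,  0.22739465,  0.19192403],
       [ 0.01093697,  0.66937155,  0.7428473 ,  0.69592954],
       [ 0.        ,  0.        ,  0.        ,  1.        ]])}
top {'vfov': 42.99272721401507, 'cx': 322.0628187998077, 'cy': 237.4515276562436, 'extrinsics': array([[ 0.01867762,  0.9943686 , -0.10431798,  0.45961628],
       [-0.99955572,  0.02099453,  0.02115625,  0.01126691],
       [ 0.02322721,  0.10387648,  0.99431895,  0.93713367],
       [ 0.        ,  0.        ,  0.        ,  1.        ]])}
{'vfov': 63.78889288095118, 'cx': 319.9367620157622, 'cy': 232.1032107886491, 'T_tool_cam': array([[ 9.99999788e-01, -4.37456112e-04, -4.82190495e-04,
         5.12165987e-04],
       [-5.55774103e-04, -9.59335521e-01, -2.82267692e-01,
        -7.11655656e-02],
       [-3.39102742e-04,  2.82267901e-01, -9.59335560e-01,
        -1.43312771e-01],
       [ 0.00000000e+00,  0.00000000e+00,  0.00000000e+00,
         1.00000000e+00]])}
```

View pics/scene0.png

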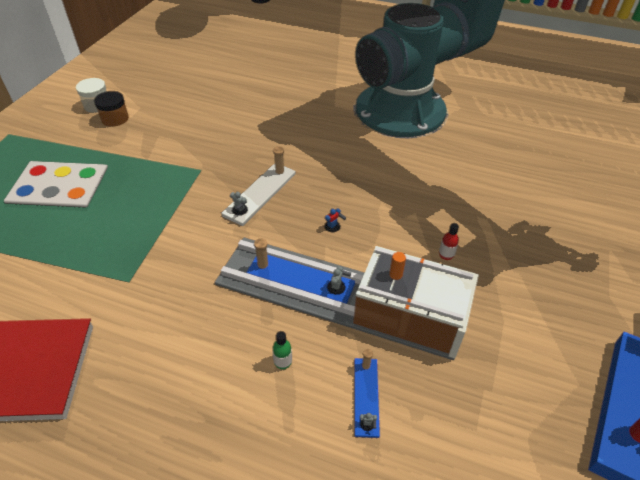

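View pics/top0.png

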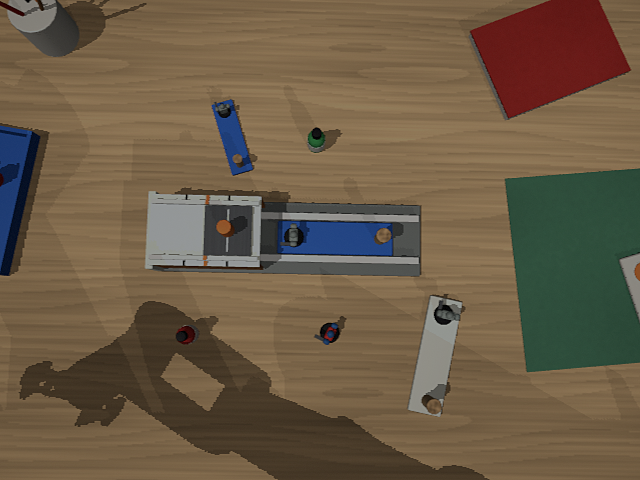

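```bash
cat > h.py <<'E'
import numpy as np,cv2
from station import r
def ray(n,u,v,z):
    c=r.camera_info(n);f=240/np.tan(np.radians(c['vfov']/2));E=c['extrinsics']
    d=E[:3,:3]@np.array([(u-c['cx'])/f,-(v-c['cy'])/f,-1]);o=E[:3,3]
    return o+d*(z-o[2])/d[2]
def px(n,P):
    c=r.camera_info(n);f=240/np.tan(np.radians(c['vfov']/2));E=c['extrinsics']
    q=E[:3,:3].T@(np.array(P)-E[:3,3]);return c['cx']+f*q[0]/-q[2],c['cy']-f*q[1]/-q[2]
E
python3 - <<'E'
from h import *
S=np.load('top0.npz');p=S['p'];d=S['d']
hsv=cv2.cvtColor(p,cv2.COLOR_RGB2HSV)
def comps(m,mn=8):
    n,l,s,c=cv2.connectedComponentsWithStats(m.astype(np.uint8));return [(s[i].tolist(),c[i].round(1).tolist()) for i in range(1,n) if s[i,4]>=mn]
roi=np.zeros(d.shape,bool);roi[180:285,140:430]=1
print('orange',comps((hsv[...,0]<14)&(hsv[...,1]>170)&(hsv[...,2]>120)&roi))
b=(hsv[...,0]>105)&(hsv[...,0]<130)&(hsv[...,1]>150)&roi
cc=cv2.findContours(b.astype(np.uint8),0,2)[0];cc=max(cc,key=cv2.contourArea);R=cv2.minAreaRect(cc);B=cv2.boxPoints(R);print(B)
for q in B: print('slab corner',ray('top',*q,0.018))
print('handle cap',ray('top',384,235,.073),'knob',ray('top',224,227,.131))
# base rectangle far end / hood
print('marks',ray('top',206.5,199,.09),ray('top',206,262,.09))
g=cv2.resize(p[180:285,140:430],None,fx=2.7,fy=2.7,interpolation=2);cv2.imwrite('pics/crop0.png',g[:,:,::-1])
S=np.load('scene0.npz');p=S['p'];g=cv2.resize(p[220:440,200:490],None,fx=2.7,fy=2.7,interpolation=2);cv2.imwrite('pics/crop1.png',g[:,:,::-1])
E
```

```text
orange [([206, 195, 3, 9, 18], [207.1, 199.0]), ([217, 220, 14, 13, 131], [223.5, 225.7]), ([203, 256, 3, 4, 9], [204.3, 257.6]), ([204, 261, 3, 5, 14], [204.9, 262.9])]
[[276.93674 253.10075]
 [277.60782 220.21648]
 [392.62112 222.56367]
 [391.95004 255.44795]]
slab corner [0.53084871 0.05942108 0.018     ]
slab corner [0.58093518 0.05972391 0.018     ]
slab corner [ 0.58114047 -0.11546443  0.018     ]
slab corner [ 0.53085225 -0.11477675  0.018     ]
handle cap [ 0.55567075 -0.09563626  0.073     ] knob [0.55539236 0.12458987 0.131     ]
marks [0.59923217 0.15617843 0.09      ] [0.5108904  0.15348344 0.09      ]
```

View pics/crop0.png

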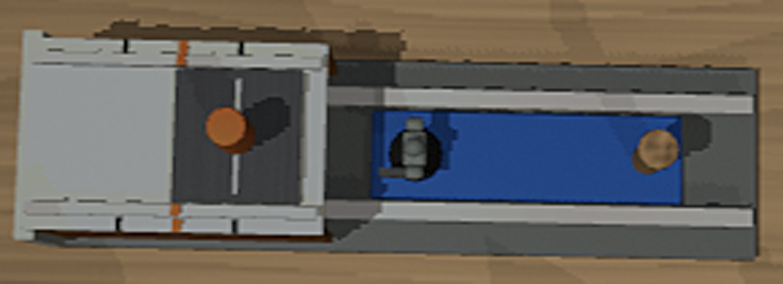

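View pics/crop1.png

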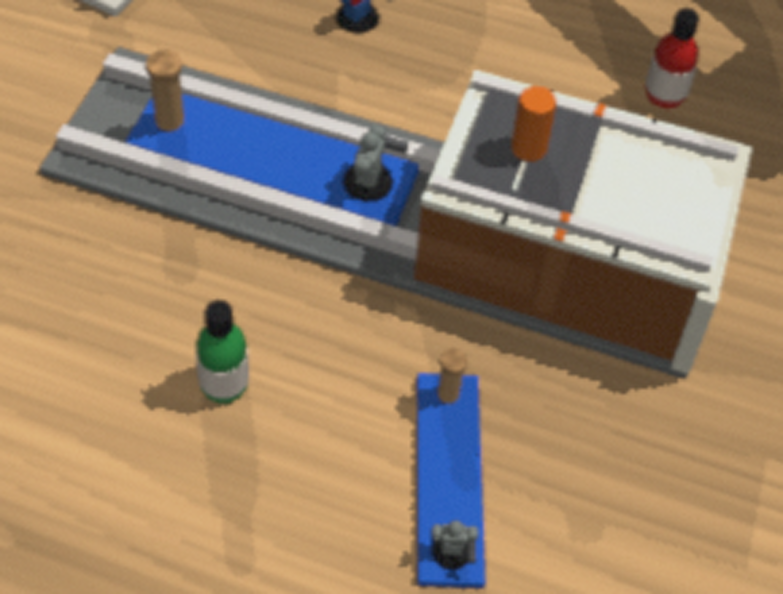

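>>> send_rows(twist=[[0,0,-6],[0,0,-12],[0,0,-18],[0,0,-24],[0,0,-30],[0,0,-36],[0,0,-42],[0,0,-48]], dp=[[0.018,-0.035,0],[0.036,-0.07,0],[0.054,-0.105,0],[0.072,-0.14,0],[0.09,-0.175,0],[0.11,-0.21,0],[0.13,-0.245,0],[0.15,-0.28,0]], fingers=[0.085,0.085,0.085,0.085,0.06,0.06,0.06,0.06])

```text
t: 0.77
tcp_pos: [0.3804, 0.2177, 0.231]
orientation: [0.989, 0.148, -0.0, 0.0]
wrist_force: [-0.0, 0.8, -0.7]
gripper_width: 0.0601
```

Run:
```python
from h import *
S=np.load('top0.npz');p=S['p']
for a,b in [((261.5,212.2),(418.5,215.5)),((261.5,220),(418.5,221.3)),((261,256),(418.5,259)),((261,263),(418,263.6))]:
    A=ray('top',*a,.02);B=ray('top',*b,.02);print(A,B,np.degrees(np.arctan2((A-B)[1],(A-B)[0])))
# bright wall edges per column, subpixel
g=cv2.cvtColor(p,cv2.COLOR_RGB2GRAY).astype(int)
for lo,hi in [(208,226),(250,268)]:
    P=[]
    for u in range(270,416,2):
        c=g[lo:hi,u];w=np.clip(c-120,0,None)
        if w.sum()>50: P.append(ray('top',u,lo+(w*np.arange(hi-lo)).sum()/w.sum(),.02))
    P=np.array(P);k=np.polyfit(P[:,1],P[:,0],1);print('wall',k,np.polyval(k,[-.09,.155]),np.std(P[:,0]-np.polyval(k,P[:,1])))
# scene cam cross check: cork top, knob top
S=np.load('scene0.npz');
print('scene',ray('scene',261,243,.073),ray('scene',398.5,257,.131))
```

```text
[0.59239642 0.08432946 0.02      ] [ 0.5925936  -0.15469042  0.02      ] 90.04726520291915
[0.58047125 0.08398367 0.02      ] [ 0.58367424 -0.15470984  0.02      ] 90.76879662671757
[0.52582769 0.08315057 0.02      ] [ 0.52613075 -0.15483513  0.02      ] 90.0729640564339
[0.51528353 0.08284393 0.02      ] [ 0.51914515 -0.15409127  0.02      ] 90.93373459020634
wall [0.00108137 0.58828731] [0.58818998 0.58845492] 0.00039176902579750523
wall [-1.11004750e-04  5.24274627e-01] [0.52428462 0.52425742] 0.0004934471763493542
scene [ 0.55728918 -0.08869351  0.073     ] [0.55845271 0.12965835 0.131     ]
```

>>> send_rows(twist=[[0,0,-3],[0,0,-6],[0,0,-9],[0,0,-12],[0,0,-15],[0,0,-17],[0,0,-17],[0,0,-17]], dp=[[0.022,-0.039,0],[0.044,-0.078,0],[0.066,-0.117,0],[0.088,-0.156,0],[0.11,-0.195,0],[0.132,-0.234,0],[0.154,-0.273,0],[0.176,-0.313,0]], fingers=[0.06,0.06,0.06,0.06,0.06,0.06,0.06,0.06])

```text
t: 1.43
tcp_pos: [0.5441, -0.073, 0.2307]
orientation: [1.0, 0.002, -0.0, -0.0]
wrist_force: [0.6, 0.3, -1.3]
gripper_width: 0.0599
```

```bash
cat >> h.py <<'E'
from scipy.spatial.transform import Rotation as Ro
def wcam(o):
    c=r.camera_info('wrist');T=np.eye(4);T[:3,:3]=Ro.from_quat(o['orientation']).as_matrix();T[:3,3]=o['tcp_pos']
    return c,T@c['T_tool_cam']
def wray(o,u,v,z):
    c,E=wcam(o);f=240/np.tan(np.radians(c['vfov']/2))
    d=E[:3,:3]@np.array([(u-c['cx'])/f,-(v-c['cy'])/f,-1]);return E[:3,3]+d*(z-E[2,3])/d[2]
E
python3 - <<'E'
from h import *
o=r.get_obs();print(o['t'],o['tcp_pos'],o['orientation'],o['gripper_width'])
p,d=r.grab_frame('wrist');cv2.imwrite('pics/w1.png',p[:,:,::-1]);np.savez('w1.npz',p=p,d=d,**{k:o[k] for k in('tcp_pos','orientation')})
E
```

```text
1.4333 [ 0.54406315 -0.07295151  0.23073819] [ 9.99997838e-01  2.03797090e-03 -3.56595924e-04 -2.09773704e-04] 0.059931718952524644
```

View pics/w1.png

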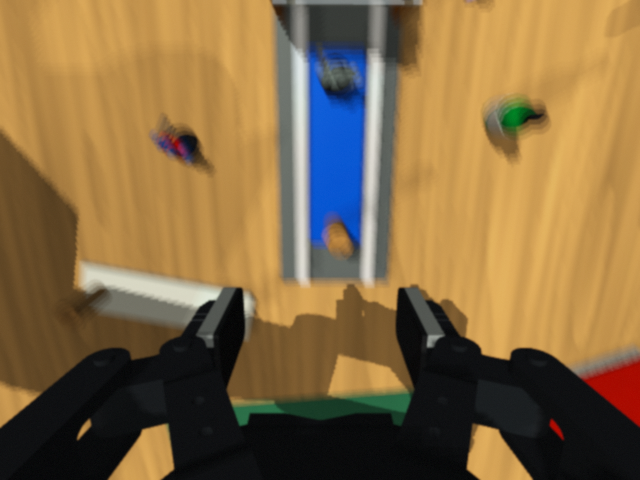

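>>> send_rows(twist=[[0,0,0],[0,0,0],[0,0,0]], dp=[[0,0,-0.04],[0,0,-0.08],[0,0,-0.08]], fingers=[0.06,0.06,0.06])

```text
t: 1.73
tcp_pos: [0.5359, -0.0696, 0.1391]
orientation: [1.0, 0.002, -0.012, -0.003]
wrist_force: [-1.9, 0.5, -3.2]
gripper_width: 0.0603
```

Run:
```python
from h import *
r.grab_frame('wrist')
o=r.get_obs();print(o['t'],o['tcp_pos'],o['orientation'],o['qvel'].round(3) if hasattr(o['qvel'],'round') else o['qvel'])
p,d=r.grab_frame('wrist');cv2.imwrite('pics/w2.png',p[:,:,::-1]);np.savez('w2.npz',p=p,d=d,**{k:o[k] for k in('tcp_pos','orientation')})
```

```text
1.7833 [ 0.53859347 -0.06984135  0.14411454] [ 0.99996515  0.00203112 -0.00786791 -0.00191599] [ 0.011 -0.055 -0.16   0.     0.008  0.   ]
```

View pics/w2.png

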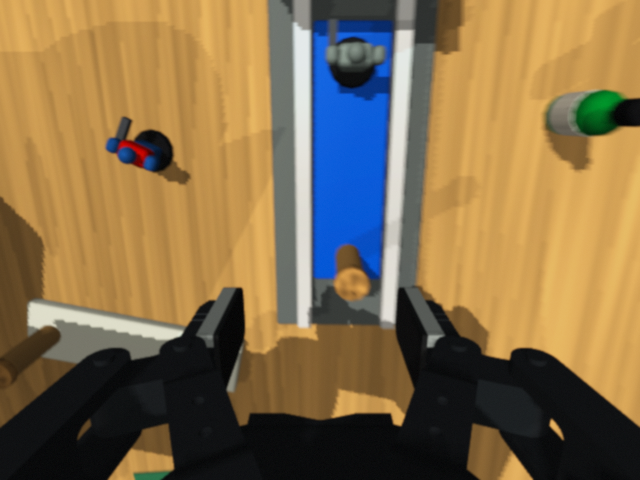

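Run:
```python
from h import *
S=np.load('w2.npz')
print('cap',wray(S,352,282,.073),'walls',wray(S,303,260,.02),wray(S,396,260,.02),wray(S,303,60,.02),wray(S,404,60,.02))
print(r.get_obs()['tcp_pos'],r.get_obs()['t'])
```

```text
cap [ 0.55771802 -0.09167415  0.073     ] walls [ 0.52508647 -0.09756881  0.02      ] [ 0.59357247 -0.09683987  0.02      ] [0.52612092 0.03865842 0.02      ] [0.59059591 0.03881412 0.02      ]
[ 0.54186385 -0.07037271  0.14907068] 1.8333
```

>>> send_rows(twist=[[0,0,0],[0,0,0],[0,0,0],[0,0,0]], dp=[[0.013,-0.024,0],[0.013,-0.024,-0.02],[0.013,-0.024,-0.04],[0.013,-0.024,-0.04]], fingers=[0.06,0.06,0.06,0.06])

```text
t: 2.17
tcp_pos: [0.5571, -0.0948, 0.1117]
orientation: [1.0, 0.002, -0.0, -0.0]
wrist_force: [-1.1, 0.7, -0.9]
gripper_width: 0.0601
```

Run:
```python
from h import *
r.grab_frame('wrist')
r.grab_frame('wrist')
o=r.get_obs();print(o['t'],o['tcp_pos'],o['orientation'])
```

```text
2.2667 [ 0.55825016 -0.09492418  0.11432814] [9.99994554e-01 2.59415641e-03 1.96934428e-03 5.33642530e-04]
```

>>> send_rows(twist=[[0,0,0],[0,0,0],[0,0,0],[0,0,0],[0,0,0],[0,0,0]], dp=[[-0.001,0,-0.02],[-0.001,0,-0.04],[-0.001,0,-0.06],[-0.001,0,-0.074],[-0.001,0,-0.074],[-0.001,0,-0.074]], fingers=[0.06,0.06,0.06,0.06,0.06,0.06], grip_force=30)

```text
t: 2.77
tcp_pos: [0.557, -0.095, 0.0395]
orientation: [1.0, 0.003, 0.001, 0.0]
wrist_force: [0.5, 0.0, 0.5]
gripper_width: 0.0601
```

>>> send_rows(twist=[[0,0,0],[0,0,0],[0,0,0],[0,0,0],[0,0,0],[0,0,0],[0,0,0],[0,0,0]], dp=[[0,0,0],[0,0,0],[0,0,0],[0,0,0],[0,0,0],[0,0,0],[0,0,0],[0,0,0]], fingers=[0.04,0.03,0.02,0.01,0.01,0.01,0.01,0.01])

```text
t: 3.43
tcp_pos: [0.5566, -0.0952, 0.0392]
orientation: [1.0, 0.002, 0.001, 0.0]
wrist_force: [-1.9, -0.9, 5.5]
gripper_width: 0.0203
```

Run:
```python
from h import *
o=r.get_obs();print(o['t'],o['tcp_pos'],o['orientation'],o['gripper_width'],o['wrist_force'])
for n in ['scene','wrist']:
    p,d=r.grab_frame(n);cv2.imwrite(f'pics/{n}3.png',p[:,:,::-1])
```

```text
3.4333 [ 0.55660819 -0.09523247  0.03920193] [9.99996454e-01 2.28056182e-03 1.32457181e-03 3.69327420e-04] 0.020305234353363472 [-1.9474501  -0.91592464  5.48722067]
```

View pics/scene3.png

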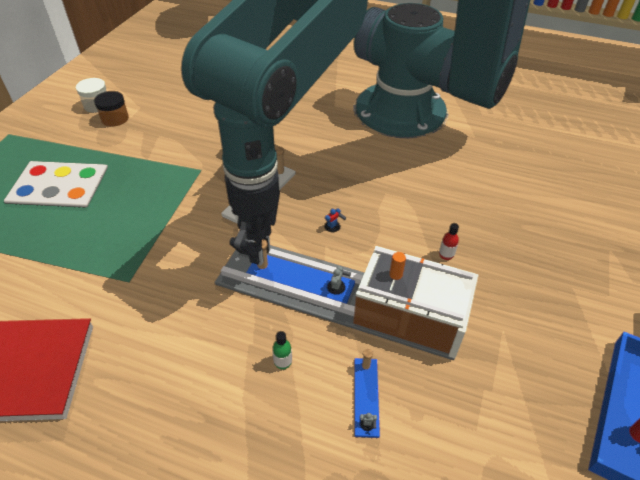

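View pics/wrist3.png

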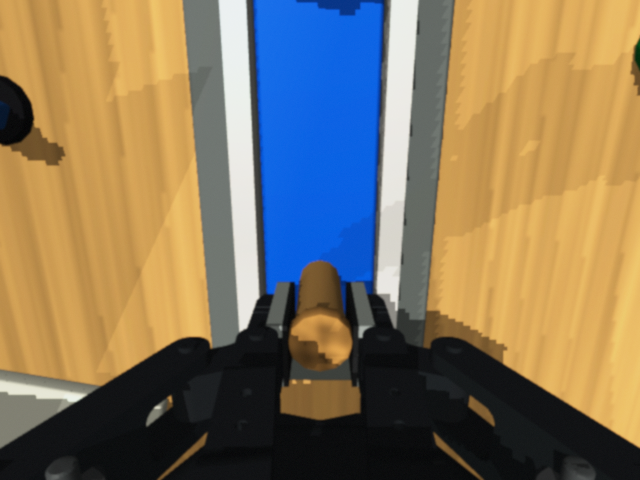

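>>> send_rows(twist=[[0,0,0],[0,0,0],[0,0,0],[0,0,0],[0,0,0],[0,0,0],[0,0,0],[0,0,0]], dp=[[0,0.006,0],[0,0.014,0],[0,0.024,0],[0,0.034,0],[0,0.044,0],[0,0.054,0],[0,0.06,0],[0,0.06,0]], fingers=[0.01,0.01,0.01,0.01,0.01,0.01,0.01,0.01])

```text
t: 4.2
tcp_pos: [0.5572, -0.0341, 0.0392]
orientation: [1.0, 0.003, 0.002, 0.0]
wrist_force: [0.1, -0.0, 6.3]
gripper_width: 0.0213
```

>>> send_rows(twist=[[0,0,0],[0,0,0],[0,0,0],[0,0,0],[0,0,0],[0,0,0]], dp=[[0,0.006,0],[0,0.012,0],[0,0.018,0],[0,0.022,0],[0,0.024,0],[0,0.024,0]], fingers=[0.01,0.01,0.01,0.01,0.01,0.01])

```text
t: 4.7
tcp_pos: [0.5572, -0.0112, 0.0392]
orientation: [1.0, 0.002, 0.002, 0.001]
wrist_force: [0.7, -3.4, 5.6]
gripper_width: 0.0201
```

>>> send_rows(twist=[[0,0,0],[0,0,0],[0,0,0],[0,0,0]], dp=[[0,0.002,0],[0,0.004,0],[0,0.005,0],[0,0.005,0]], fingers=[0.01,0.01,0.01,0.01])

```text
t: 5.03
tcp_pos: [0.5572, -0.0067, 0.0392]
orientation: [1.0, 0.002, 0.002, 0.001]
wrist_force: [0.4, -3.6, 5.5]
gripper_width: 0.0204
```

>>> send_rows(twist=[[0,0,0],[0,0,0],[0,0,0],[0,0,0]], dp=[[0,0.001,0],[0,0.002,0],[0,0.003,0],[0,0.003,0]], fingers=[0.01,0.01,0.01,0.01])

```text
t: 5.37
tcp_pos: [0.5572, -0.0044, 0.0392]
orientation: [1.0, 0.002, 0.002, 0.002]
wrist_force: [-0.2, -5.7, 6.5]
gripper_width: 0.0206
```

>>> send_rows(twist=[[0,0,0],[0,0,0],[0,0,0],[0,0,0]], dp=[[0,0.001,0],[0,0.002,0],[0,0.003,0],[0,0.003,0]], fingers=[0.01,0.01,0.01,0.01])

```text
t: 5.7
tcp_pos: [0.5571, -0.0044, 0.0392]
orientation: [1.0, 0.002, 0.002, 0.005]
wrist_force: [-0.9, -13.0, 5.7]
gripper_width: 0.0207
```

>>> send_rows(twist=[[0,0,0],[0,0,0],[0,0,0],[0,0,0]], dp=[[0,0.001,0],[0,0.002,0],[0,0.002,0],[0,0.002,0]], fingers=[0.01,0.01,0.01,0.01])

```text
t: 6.03
tcp_pos: [0.557, -0.0044, 0.0392]
orientation: [1.0, 0.002, 0.002, 0.006]
wrist_force: [-0.8, -17.1, 5.6]
gripper_width: 0.0204
```

Run:
```python
from h import *
o=r.get_obs();print(o['t'],o['tcp_pos'],o['orientation'],o['gripper_width'],o['wrist_force'])
for n in ['scene','top']:
    p,d=r.grab_frame(n);np.savez(f'{n}4.npz',p=p,d=d)
    p=p[190:360,190:490] if n=='scene' else p[170:290,140:440];p=cv2.resize(p,None,fx=2.6,fy=2.6,interpolation=2);cv2.imwrite(f'pics/{n}4.png',p[:,:,::-1])
```

```text
6.0333 [ 0.55695526 -0.00440995  0.0392375 ] [0.99997722 0.00164124 0.00162335 0.00634291] 0.02043170574394536 [ -0.7731753  -17.08851033   5.56241404]
```

View pics/scene4.png

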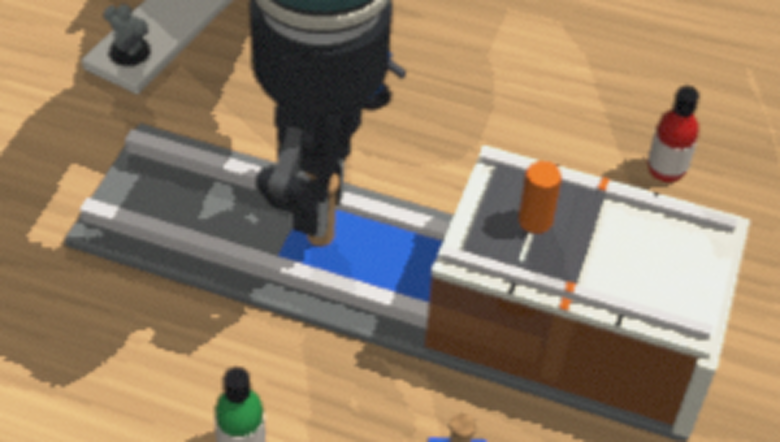

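View pics/top4.png

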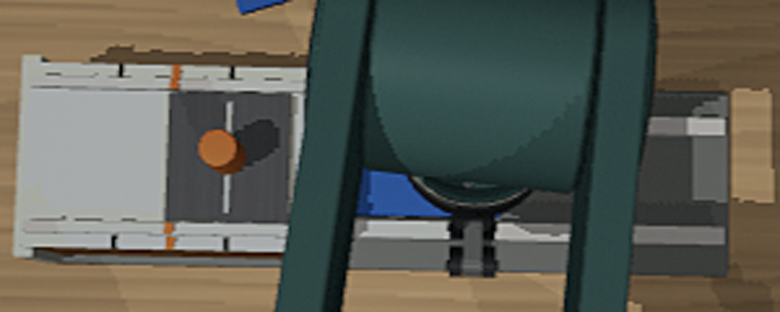

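>>> send_rows(twist=[[0,0,0],[0,0,0],[0,0,0],[0,0,0],[0,0,0],[0,0,0]], dp=[[0,-0.002,0],[0,-0.004,0],[0,-0.004,0],[0,-0.004,0],[0,-0.004,0],[0,-0.004,0]], fingers=[0.01,0.01,0.03,0.05,0.05,0.05])

```text
t: 6.63
tcp_pos: [0.5551, -0.0011, 0.0366]
orientation: [1.0, 0.003, -0.001, -0.0]
wrist_force: [0.6, 0.1, 0.4]
gripper_width: 0.0501
```

>>> send_rows(twist=[[0,0,0],[0,0,0],[0,0,0],[0,0,0],[0,0,0],[0,0,0],[0,0,0],[0,0,0]], dp=[[0,0,0.01],[0,0,0.03],[0,0,0.055],[0,0,0.08],[0,0,0.105],[0,0,0.13],[0,0,0.15],[0,0,0.15]], fingers=[0.05,0.05,0.05,0.05,0.05,0.05,0.05,0.05])

```text
t: 7.3
tcp_pos: [0.5583, -0.0018, 0.1939]
orientation: [1.0, 0.003, 0.005, 0.0]
wrist_force: [0.4, 0.7, 0.7]
gripper_width: 0.05
```

Run:
```python
from h import *
r.grab_frame('wrist');r.grab_frame('wrist')
o=r.get_obs();print(o['t'],o['tcp_pos'],o['orientation'],o['gripper_width'],o['wrist_force'])
p,d=r.grab_frame('wrist');cv2.imwrite('pics/w5.png',p[:,:,::-1]);np.savez('w5.npz',p=p,d=d,**{k:o[k] for k in('tcp_pos','orientation')})
```

```text
7.4 [ 0.55613681 -0.00166668  0.18861857] [9.99996059e-01 2.50046116e-03 1.27520237e-03 6.38324833e-05] 0.04984861200551066 [-0.00297258  0.06872702 -1.35671871]
```

View pics/w5.png

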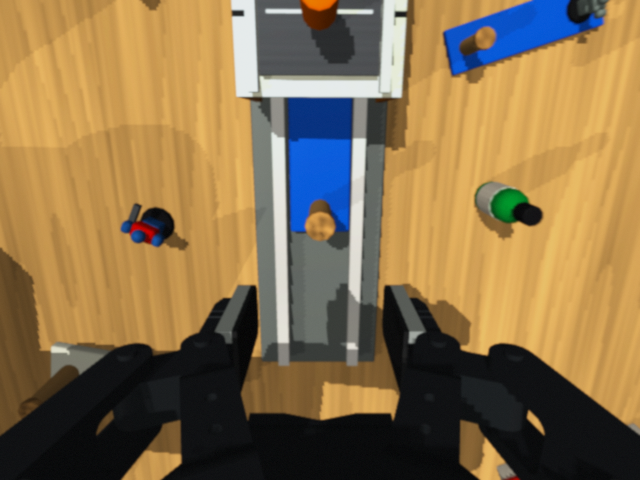

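Run:
```python
from h import *
S=np.load('w5.npz')
print('slab rear',wray(S,320,232.5,.018),'base end',wray(S,320,361,.008),'lip',wray(S,320,97.5,.084),'cap',wray(S,320,227,.073))
print('knob~',wray(S,319,12,.131),'shutline',wray(S,320,12,.084),'walls',wray(S,279,230,.02),wray(S,357,230,.02))
```

```text
slab rear [ 0.55755454 -0.02235225  0.018     ] base end [ 0.55832263 -0.1554365   0.008     ] lip [0.55681747 0.08270066 0.084     ] cap [ 0.55731729 -0.00209799  0.073     ]
knob~ [0.55604924 0.11795127 0.131     ] shutline [0.55655769 0.12907059 0.084     ] walls [ 0.52302937 -0.01973755  0.02      ] [ 0.58868688 -0.01941241  0.02      ]
```

>>> send_rows(twist=[[0,0,0],[0,0,0],[0,0,0],[0,0,0],[0,0,0],[0,0,0],[0,0,0]], dp=[[0,0.02,0],[0,0.04,0],[0,0.06,0],[0,0.08,0],[0,0.09,0],[0,0.09,0],[0,0.09,0]], fingers=[0.05,0.05,0.05,0.05,0.05,0.05,0.05])

```text
t: 8.03
tcp_pos: [0.5551, 0.088, 0.186]
orientation: [1.0, 0.003, -0.001, 0.001]
wrist_force: [0.1, -1.0, -0.2]
gripper_width: 0.0497
```

Run:
```python
from h import *
r.grab_frame('wrist')
o=r.get_obs();print(o['t'],o['tcp_pos'],o['orientation'],o['gripper_width'],o['wrist_force'])
p,d=r.grab_frame('wrist');cv2.imwrite('pics/w6.png',p[:,:,::-1]);np.savez('w6.npz',p=p,d=d,**{k:o[k] for k in('tcp_pos','orientation')})
hsv=cv2.cvtColor(p,cv2.COLOR_RGB2HSV);m=(hsv[...,0]<14)&(hsv[...,1]>170)&(hsv[...,2]>120)
n,l,s,c=cv2.connectedComponentsWithStats(m.astype(np.uint8))
for i in range(1,n):
    if s[i,4]>30: print(s[i],c[i],wray(o,*c[i],.131),wray(o,*c[i],.09))
```

```text
8.0833 [0.55532757 0.08741857 0.18637036] [ 9.99997044e-01  2.23679075e-03 -8.22677814e-04  4.81651920e-04] 0.05027430676200793 [-0.03733603 -0.73900956 -0.33973117]
[ 90  50  26  19 279] [105.02867384  57.67741935] [0.4536884  0.18664697 0.131     ] [0.43253545 0.1922225  0.09      ]
[382 118  23   8 138] [392.91304348 121.00724638] [0.59184659 0.15848383 0.131     ] [0.59921398 0.15824558 0.09      ]
[303 157  37  44 416] [323.89182692 179.71634615] [0.55793441 0.1291868  0.131     ] [0.55830122 0.12290069 0.09      ]
[144 322  24  16 137] [156.2189781  328.70072993] [0.46129615 0.04197234 0.131     ] [0.44171368 0.01768233 0.09      ]
```

View pics/w6.png

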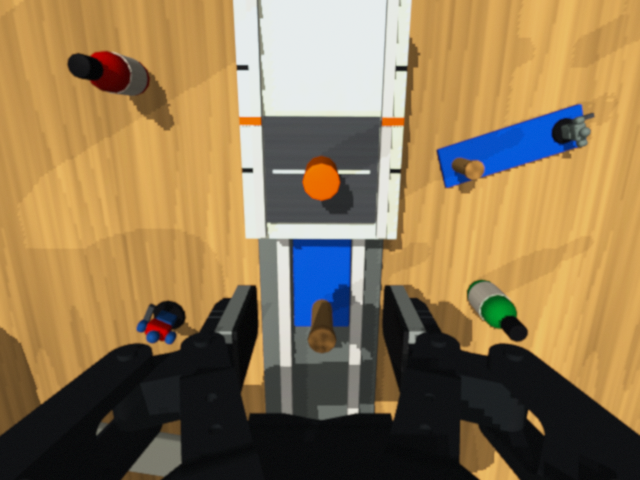

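>>> send_rows(twist=[[0,0,0],[0,0,0],[0,0,0],[0,0,0],[0,0,0],[0,0,0]], dp=[[0.001,0.02,0],[0.001,0.04,0],[0.001,0.04,0],[0.001,0.04,-0.02],[0.001,0.04,-0.03],[0.001,0.04,-0.03]], fingers=[0.05,0.05,0.05,0.05,0.05,0.05])

```text
t: 8.63
tcp_pos: [0.5548, 0.1267, 0.1538]
orientation: [1.0, 0.002, -0.003, 0.001]
wrist_force: [-0.5, -0.3, -0.6]
gripper_width: 0.0496
```

Run:
```python
from h import *
r.grab_frame('wrist')
o=r.get_obs();print(o['t'],o['tcp_pos'],o['orientation'],o['gripper_width'],o['wrist_force'])
p,d=r.grab_frame('wrist');cv2.imwrite('pics/w7.png',p[:,:,::-1])
```

```text
8.6833 [0.555498   0.12684466 0.15521482] [ 9.99996007e-01  1.63014812e-03 -2.25663963e-03  4.85788894e-04] 0.04980745660818351 [-0.10709394 -0.81588312 -0.01388249]
```

View pics/w7.png

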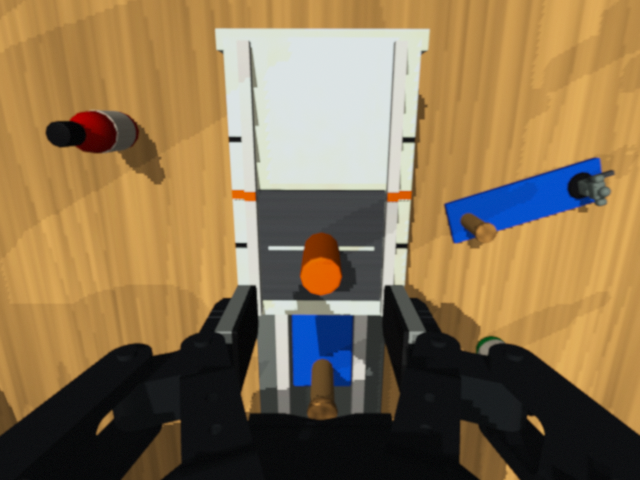

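>>> send_rows(twist=[[0,0,0],[0,0,0],[0,0,0],[0,0,0],[0,0,0],[0,0,0]], dp=[[0.001,0,-0.015],[0.001,0,-0.03],[0.001,0,-0.045],[0.001,0,-0.056],[0.001,0,-0.056],[0.001,0,-0.056]], fingers=[0.05,0.05,0.05,0.05,0.05,0.05], grip_force=60)

```text
t: 9.23
tcp_pos: [0.5576, 0.1277, 0.1013]
orientation: [1.0, 0.002, -0.0, 0.0]
wrist_force: [-0.3, 0.2, 0.2]
gripper_width: 0.05
```

>>> send_rows(twist=[[0,0,0],[0,0,0],[0,0,0],[0,0,0],[0,0,0],[0,0,0],[0,0,0],[0,0,0]], dp=[[0,0,0],[0,0,0],[0,0,0],[0,0,0],[0,0,0],[0,0,0],[0,0,0],[0,0,0]], fingers=[0.04,0.03,0.02,0.01,0.01,0.01,0.01,0.01])

```text
t: 9.9
tcp_pos: [0.5556, 0.1282, 0.103]
orientation: [1.0, 0.002, -0.002, 0.0]
wrist_force: [-8.2, -1.1, 6.8]
gripper_width: 0.0183
```

Run:
```python
from h import *
o=r.get_obs();print(o['t'],o['tcp_pos'],o['orientation'],o['gripper_width'],o['wrist_force'])
p,d=r.grab_frame('wrist');cv2.imwrite('pics/w8.png',p[:,:,::-1])
```

```text
9.9 [0.55559521 0.12815803 0.10298336] [ 9.99994742e-01  2.47346882e-03 -2.09400539e-03  1.12383525e-04] 0.018284025021347534 [-8.19645411 -1.14656429  6.81272559]
```

View pics/w8.png

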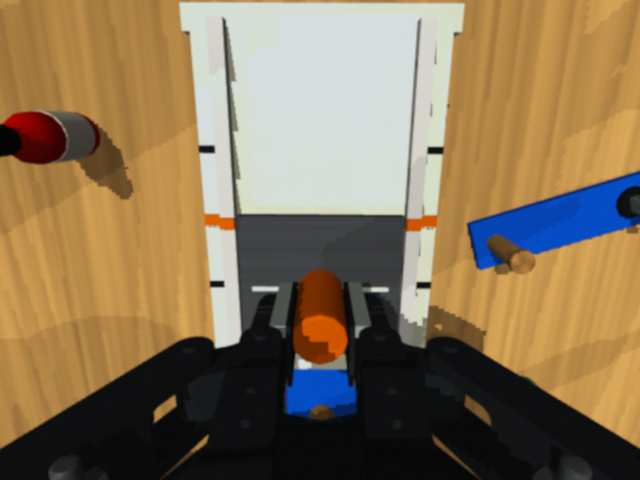

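>>> send_rows(twist=[[0,0,0],[0,0,0],[0,0,0],[0,0,0],[0,0,0],[0,0,0],[0,0,0],[0,0,0]], dp=[[0.001,0.003,0],[0.001,0.007,0],[0.001,0.011,0],[0.001,0.015,0],[0.001,0.019,0],[0.001,0.022,0],[0.001,0.022,0],[0.001,0.022,0]], fingers=[0.01,0.01,0.01,0.01,0.01,0.01,0.01,0.01])

```text
t: 10.62
tcp_pos: [0.5557, 0.1476, 0.103]
orientation: [1.0, 0.002, -0.003, 0.003]
wrist_force: [-12.5, -7.6, 8.4]
gripper_width: 0.0181
```

Run:
```python
from h import *
o=r.get_obs();print(o['t'],o['tcp_pos'],o['orientation'],o['gripper_width'],o['wrist_force'])
p,d=r.grab_frame('wrist');cv2.imwrite('pics/w9.png',p[:,:,::-1])
```

```text
10.6167 [0.55567109 0.14755593 0.10297775] [ 0.99998783  0.00213262 -0.0033953   0.00287416] 0.018136595412561875 [-12.52450983  -7.56052409   8.41037302]
```

View pics/w9.png

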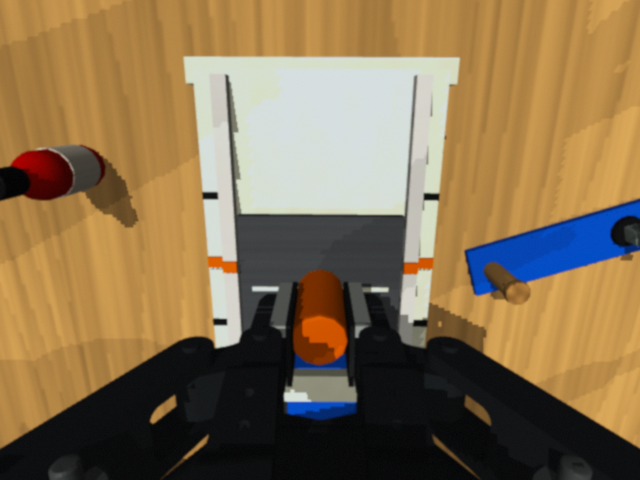

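>>> send_rows(twist=[[0,0,0],[0,0,0],[0,0,0],[0,0,0],[0,0,0],[0,0,0],[0,0,0]], dp=[[-0.001,0.002,0],[-0.002,0.005,0],[-0.002,0.008,0],[-0.002,0.01,0],[-0.002,0.011,0],[-0.002,0.011,0],[-0.002,0.011,0]], fingers=[0.01,0.01,0.01,0.01,0.01,0.01,0.01])

```text
t: 11.25
tcp_pos: [0.5556, 0.1575, 0.103]
orientation: [1.0, 0.002, -0.001, 0.004]
wrist_force: [-6.7, -10.2, 7.3]
gripper_width: 0.0185
```

Run:
```python
from h import *
o=r.get_obs();print(o['t'],o['tcp_pos'],o['orientation'],o['gripper_width'],o['wrist_force'])
for n in ['wrist','scene','top']:
    p,d=r.grab_frame(n);np.savez(n+'10.npz',p=p);
    if n=='top':p=cv2.resize(p[170:290,140:340],None,fx=3.5,fy=3.5,interpolation=2)
    if n=='scene':p=cv2.resize(p[190:380,320:500],None,fx=3.1,fy=3.1,interpolation=2)
    cv2.imwrite(f'pics/{n}10.png',p[:,:,::-1])
```

```text
11.25 [0.55556905 0.15747667 0.10298522] [ 0.99999111  0.00171367 -0.00128711  0.00363064] 0.018467870724847426 [ -6.73178833 -10.18527344   7.2930624 ]
```

View pics/wrist10.png

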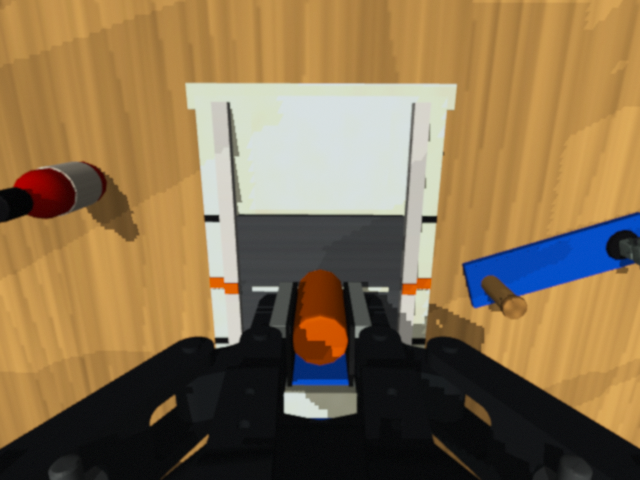

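View pics/scene10.png

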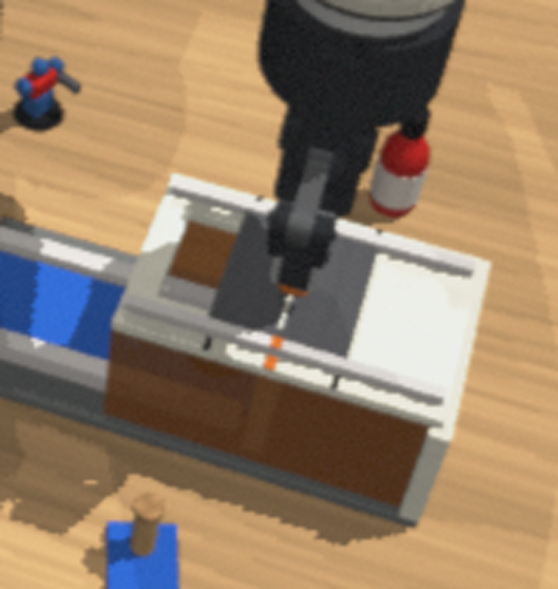

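View pics/top10.png

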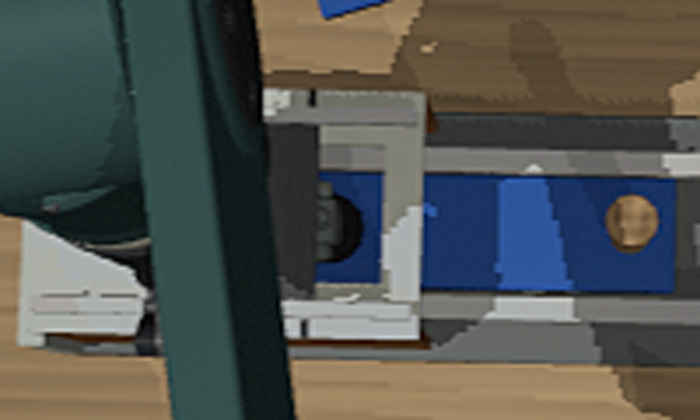

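>>> send_rows(twist=[[0,0,0],[0,0,0],[0,0,0],[0,0,0],[0,0,0],[0,0,0],[0,0,0],[0,0,0]], dp=[[0,0.0005,0],[0,0.0005,0],[0,0.0005,0],[0,0.0005,0],[0,0.0005,0],[0,0.0005,0],[0,0.0005,0],[0,0.0005,0]], fingers=[0.01,0.01,0.01,0.01,0.01,0.01,0.01,0.01])

```text
t: 12.07
tcp_pos: [0.5556, 0.1578, 0.103]
orientation: [1.0, 0.002, -0.001, 0.004]
wrist_force: [-6.3, -9.6, 7.2]
gripper_width: 0.0181
```

Run:
```python
from h import *
o=r.get_obs();print(o['t'],o['tcp_pos'],o['gripper_width'],o['wrist_force'])
print('slab rear top',ray('top',140+675/3.5,237,.018),'lip',ray('top',140+424/3.5,237,.084))
p,d=r.grab_frame('wrist');cv2.imwrite('pics/w11.png',cv2.resize(p[190:360,180:460],None,fx=2.8,fy=2.8,interpolation=2)[:,:,::-1])
```

```text
12.0667 [0.55558227 0.15779349 0.10299265] 0.018120141894783687 [-6.27512365 -9.59327254  7.15657033]
slab rear top [ 0.55708104 -0.02465957  0.018     ] lip [0.5479526  0.07871179 0.084     ]
```

View pics/w11.png

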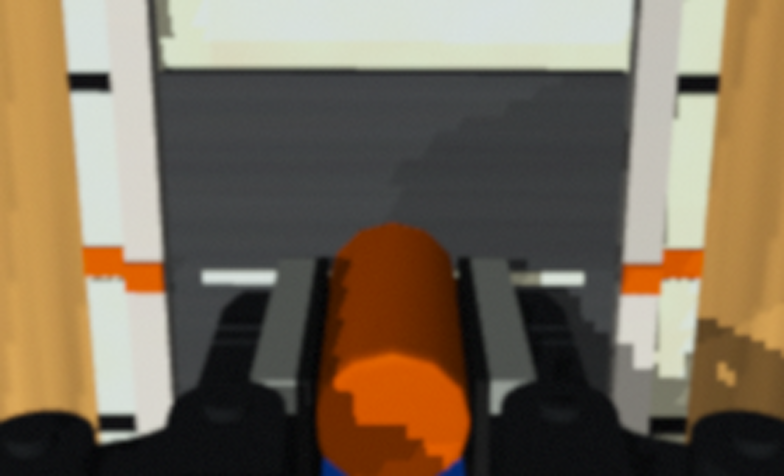

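The white shutter line at (392, 277) is level with the orange guide marks at (143, 277) and (641, 277), and the hold is steady.

```bash
python3 -c "
from station import r
print(r.finish_job());o=r.get_obs();print(o['t'],o['tcp_pos'],o['wrist_force'])"
```

```text
the job is handed in; nothing more can be done
None
the job is handed in; nothing more can be done
```

The sled is home against the stop, and the job was handed in with the gripper still holding the shutter at half open. No verdict was reported.

- **Sled:** I took the large blue sled in the channel, not the white one or the small blue one. I gripped its handle and slid it about 91 mm until it stopped dead and the push force rose to 17 N. The shutter was still shut then. The wrist camera puts the slab's rear 105 mm from the hood lip, which is the home value. Two cruder checks gave 103 mm (top camera, while the shutter was held open) and 107 mm (from the base end), a disagreement of about 2 mm either way.
- **Shutter:** I gripped the orange knob at 60 N and moved it 29.6 mm without slipping. Its white line is level with the orange marks. The measured spring push was 9.6 N against the expected 10 N, and it held steady for 0.7 s before hand-in. A sideways load of about 6 N and a vertical load of about 7 N remained in the grip.
- **Bystanders:** Neither bottle nor the other miniature looked disturbed in any picture. I did not measure their positions again at the end.

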